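# Load the core-slice carrier under the leaf spring of the measuring jig

### The job

Load the slice carrier (the flat plate with a ridge and a round concrete slice) into the measuring jig with the fingertips alone: press it down hard, behind its ridge, until its sprung ejector pad is flat, and keeping it pressed down slide it under the bridge and the leaf spring until its nose is against the end stop and the ejector pad has sprung up again behind it. Do not lift the carrier out of its track, and leave the other things on the bench where they stand.

Things in the scene. Friction and masses are not known exactly. Their poses are not given: they have to be found in the camera images.
- jig: Grey steel measuring jig fixed to the bench; base plate 285 x 100 x 10 mm. Origin on the bench surface, on the track's centre line; x points along the track in the sliding direction, z up. The base runs from x = -100 to +185 mm. Track floor 10 mm above the bench, between side guides (x = -95 to +180 mm, inner faces 54 mm apart, tops 24 mm above the bench).
- bridge (a point): Middle of the lower edge of the entry face of the rigid bridge bar over the track (jig x = 88 mm, 28 mm above the bench). The bar is 12 mm thick along x, 90 mm wide, its underside 18 mm above the track floor, its top 40 mm above the bench, bolt heads at its ends to 44 mm.
- leaf_tip (a point): Tip of the steel leaf spring (30 mm wide) as it hangs free: jig x = 147 mm, 19 mm above the bench, 9 mm above the track floor. This point stays fixed in the jig. The leaf is fixed under the bridge and slopes down towards the end stop; the carrier passing below raises it about 5 mm and is pressed by it with about 5 N.
- end_stop (a point): Centre of the end stop's face that the carrier's nose must meet (jig x = 171 mm, 17 mm above the bench; the stop is 12 mm thick and its top is 30 mm above the bench).
- ejector (a joint): Travel of the sprung ejector pad, m: 0 = up (top 10 mm above the track floor), 0.010 = flat with the floor. It begins to move at about 5 N (the carrier's 3 N included) and is flat at about 10 N. The black pad, 85 x 36 mm, lies in the track at jig x = -70 to +15 mm, under the carrier at the start, and springs up by itself when the carrier has slid off.
- carrier: Loose plate 150 x 50 x 14 mm, 0.3 kg, heavier at its dark steel tail, aluminium in front, a round concrete slice let in flush near its nose. Origin: centre of underside; x towards the nose (as jig x). At first on the raised pad, underside 20 mm up, origin within 4 mm of jig x = 0; its nose is too high to pass the bridge. Home: underside on the track floor, origin at jig x = 96 mm, the ridge 6 mm short of the bridge.
- press_pad (a point): Centre of the flat top face behind the ridge (carrier x = -48.5 mm, 14 mm above the underside); the face is 53 mm long (tail at x = -75 mm, ridge from -22 to -14 mm) and 50 mm wide. The ridge across the top is 46 mm wide, 10 mm high: push on its rear face. Pressing here, over the ejector pad, lowers the carrier level.
- nose (a point): Middle of the carrier's leading end face (carrier x = 75 mm, 7 mm above the underside).
- caliper: Bystander: digital caliper lying flat, about 190 x 60 x 14 mm, beside the jig. Origin at the centre of its bar's underside.
- transducer_a: Bystander: dark steel transducer standing beside the jig, 49 mm diameter, 58 mm high. Origin at the centre of its underside.
- transducer_b: Bystander: second transducer, the same.
- gel: Bystander: white bottle with a blue cap, 48 mm diameter, 110 mm high, standing near the end-stop end of the jig. Origin at the centre of its underside.
- core_a: Bystander: concrete core, 75 mm diameter, 90 mm high, at the robot's right. Origin at the centre of its underside.
- core_b: Bystander: concrete core, 75 mm diameter, 110 mm high, at the robot's right. Origin at the centre of its underside.
- cup: Bystander: clear cup, 64 mm diameter, 70 mm high, at the robot's left. Origin at the centre of its underside.
Things that resemble listed ones, but are neither listed nor needed, are in the scene too. Of the things that look like the carrier, the largest one is meant.

How it is judged:
By the outcome, as a careful person would: the job done as asked, in the order asked, and still so for the second after the job is handed in, with the robot touching nothing.
It also fails if it takes over 38 s, if anything falls off the work surface, if the arm or the gripper's body presses on something with over 40 N, if the wrist force passes 120 N, or if a joint passes its speed limit or range.

### The arm

A 6-joint arm with a two-finger parallel gripper is mounted at the origin on the work surface. World frame = base frame: x ahead of the robot, y to its left, z up, the work surface at z = 0. Lengths are in m, angles in degrees, forces in N, time in s.
With the tool pointing down it reaches from about 0.375 to 0.9 m from the base axis. Payload 3.1 kg.
Tool frame: the origin (TCP) lies at the very end of the fingers, on their centre line; the grasp point (between the pads) lies bot.grip_point_offset behind it (bot.grip_point_offset is the distance from the TCP to the grasp point, in m); z points along the fingers, y is the line along which they close (so a half turn about z gives the same grasp; the last joint's range is limited). The gripper opens to 87 mm and grips with 3 to 60 N. Pads are 19 mm wide; open, the fingers measure 117 mm over their backs; the gripper's body (75 mm by 190 mm) begins 51 mm behind the grasp point.
Start: joints at [61.049, 30.224, 82.088, -0, 67.689, -10.227], TCP at [0.201, 0.592, 0.201] pointing down, gripper open.
Joint ranges: [-176.69, 176.69], [-43.24, 126.21], [12.49, 139.97], [-82, 262], [0, 151.66], [-163.58, 163.58]. Speed limits (degrees/s): [159.86, 159.86, 180, 180, 180, 180].

### API

Orientations are given as a 3x3 rotation matrix whose columns are the frame's x, y, z axes.
In Python, from rig import bot, viewer, ticket gives the robot as it stands.
- The arm moves only by the tool servo_tool, never from a script. Its argument "targets" is a list of rows, each an object with "offset": the shift along the tool's x, y, z in m, a list of three; "dr": the turn, a rotation vector about the tool's x, y, z in degrees, a list of three. In form: [{"offset": [x, y, z], "dr": [ax, ay, az]}, ...]. A call has 1 to 20 rows; each row is the pose to reach, as a shift and turn from the pose commanded when the call began, along the tool's axes at that moment; what a row does not reach only later rows make up. A row lasts 1/12 s, in which the tool goes at most 41.7 mm and 7.16 degrees, less where a joint would pass 70% of its speed; a pose out of reach is approached as far as the arm can. A call with a gripper value outside its range is refused whole. "gripper" is the gripper command: -1 is fully open, 1 is shut, values between are in proportion, set as the call begins (left out, the last holds). The fingers move at their own pace and stop on an object; the grip force is fixed at half the most. Time passes only in rows, so rows that repeat a pose let the fingers close. It gives the time, the measured TCP pose, the force, the opening and the grip force at its end, in the units of the state.
- bot.read_state(): the state, without advancing time (a new reading comes with each control period).
- viewer.capture(name): name is "side" or "top" or "wrist"; returns a dict with "color" (400x640x3 uint8, red, green, blue), "camera_matrix" (3x3 intrinsics, pixels), "R" (3x3) and "t" (3): a world point X has camera coordinates R X + t. Camera axes: x right, y down, z forward; pixel columns grow to the right and rows downward; lengths in m; the calibration is good to about 2 mm. A picture is of the moment at which its call begins. There is no depth.
- ticket.hand_in(): hands the job in; it is judged then, once.
The state is a dict: "time_s": time; "joint_positions": joint angles; "qvel": joint speeds; "tau": joint torques, N m; "position": TCP position; "tcp_rot": TCP orientation; "force": force on the tool from outside, world axes, zero at the start; "moment": the same for the moment, N m; "opening": opening from 0.0 (shut) to 1.0 (fully open); "grasp_force": force on a finger pad.
Only numpy, scipy, OpenCV 4.12 (cv2) and the standard library are available. Lean on these libraries where they do the work, as an engineer would, in place of code of your own. Each camera call takes 0.05 s, during which the arm holds its last target. There are 200 camera calls.

## Working session

There is one attempt and no reset: what is moved stays moved. The work goes in short steps, Python scripts to look and compute and a tool call to move; the robot and the scene stay as the last step left them, time stands still between calls to the robot, and variables do not carry over. Pictures are saved under pics/ and viewed, at most 10 in all, crops included, and the job is handed in when it is done.

Besides the shell and the picture viewer there is one more tool, called after "Call:" as name(argument=value, ...) on one line, values as JSON. servo_tool: Moves the arm, as the interface text tells. Its arguments: {"type":"object","properties":{"targets":{"type":"array"},"gripper":{"type":"number"}},"required":["targets"]}

```bash
mkdir -p pics; cat > h.py <<'E'
import numpy as np, cv2
from rig import bot, viewer, ticket
def shot(n,f):
    c=viewer.capture(n); cv2.imwrite(f'pics/{f}.png',c['color'][:,:,::-1]); np.savez(f'pics/{f}.npz',**c); return c
def ray(c,u,v,z):
    K,R,t=[np.asarray(c[k],float) for k in('camera_matrix','R','t')]
    o=-R.T@t; d=R.T@np.linalg.solve(K,[u,v,1]); return o+d*(z-o[2])/d[2]
def proj(c,X):
    p=c['camera_matrix']@(c['R']@np.asarray(X)+c['t']); return p[:2]/p[2]
E
python3 - <<'E'
from h import *
s=bot.read_state(); print(s['position'],s['tcp_rot'],s['force'],bot.grip_point_offset)
a=shot('top','top0');b=shot('side','side0')
cv2.imwrite('pics/both.png',cv2.resize(np.vstack([a['color'],b['color']])[:,:,::-1],None,fx=.75,fy=.75))
E
```

```text
[0.20025292 0.59124107 0.20037417] [[-9.47063183e-01  3.21045567e-01 -1.03523435e-03]
 [ 3.21047014e-01  9.47061394e-01 -1.87882299e-03]
 [ 3.77242693e-04 -2.11172298e-03 -9.99997699e-01]] [0.21055213 0.10938885 0.13925509] 0.0187
```

View pics/top0.png

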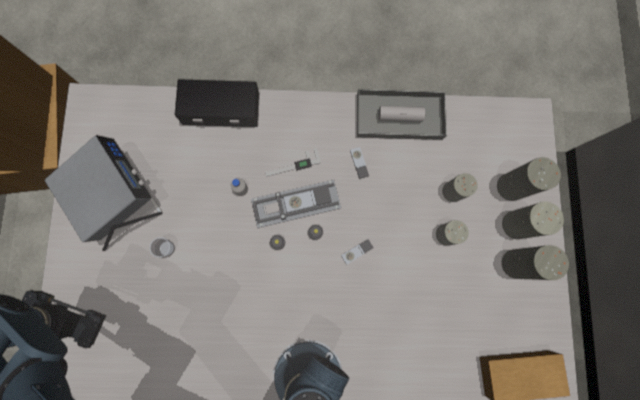

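View pics/side0.png

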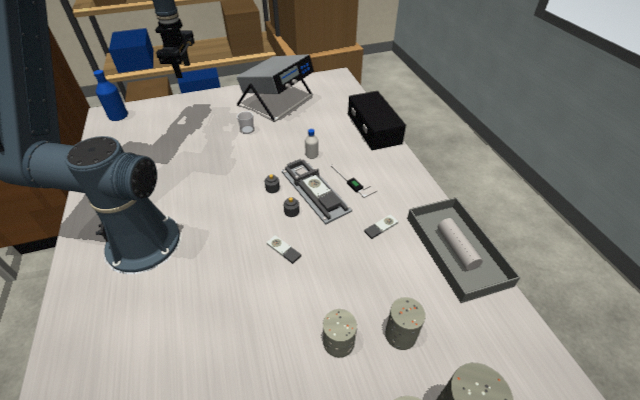

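The top view shows the jig at about (253..340, 182..225), with the bridge near column 282 and the carrier's dark tail near (327,196). It slides toward image left. The side view shows the same jig at about (283..350, 160..220). I'll enlarge the jig in both views.

```bash
python3 - <<'E'
from h import *
a=cv2.imread('pics/top0.png')[170:240,240:350]; b=cv2.imread('pics/side0.png')[150:230,270:360]
A=cv2.resize(a,(770,490),interpolation=cv2.INTER_CUBIC)
cv2.imwrite('pics/crop.png',A)
c=np.load('pics/top0.npz')
for p in [(254,210),(340,195),(310,370),(282,205)]: print(p,ray(c,*p,0.02))
E
```

```text
(254, 210) [0.5163326  0.18502734 0.02      ]
(340, 195) [ 0.57338302 -0.09620258  0.02      ]
(310, 370) [ 0.02448339 -0.00869141  0.02      ]
(282, 205) [0.53512769 0.0942976  0.02      ]
```

View pics/crop.png

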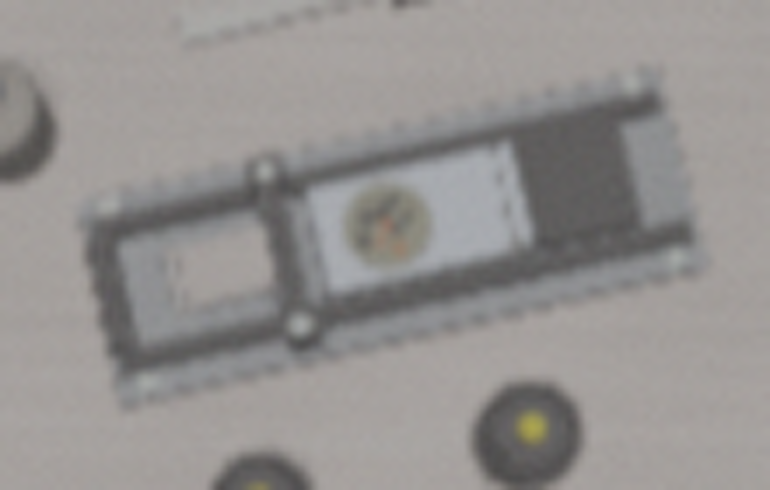

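Enlarged, the base corners are at crop (85,208), (125,407), (703,265) and (655,72). The bridge bar runs (265,170)–(300,325), the ridge is near column 510, and the tail edge is near (630,125)–(640,225).

```bash
cat >> h.py <<'E'
def jigfit(c,px,xy,z):
    W=np.array([ray(c,u,v,z)[:2] for u,v in px]); J=np.array(xy,float)
    w,j=W.mean(0),J.mean(0); U,S,V=np.linalg.svd((J-j).T@(W-w)); R=V.T@np.diag([1,np.linalg.det(V.T@U.T)])@U.T
    return R,w-R@j,W-(J@R.T+(w-R@j))
def go(target,ax):  # world tcp target, world xy direction of tool x -> offset/dr in the measured tool frame
    from scipy.spatial.transform import Rotation as Ro
    s=bot.read_state(); R=np.array(s['tcp_rot']); p=np.array(s['position'])
    X=np.array([*ax,0])/np.linalg.norm(ax); Z=np.array([0,0,-1.]); T=np.c_[X,np.cross(Z,X),Z]
    return np.round(R.T@(target-p),4),np.round(Ro.from_matrix(R.T@T).as_rotvec(degrees=True),2)
E
python3 - <<'E'
from h import *
c=np.load('pics/top0.npz')
px=np.array([(85,208),(125,407),(703,265),(655,72)])/7+[240,170]
R,o,e=jigfit(c,px,[(.185,-.05),(.185,.05),(-.1,.05),(-.1,-.05)],.01)
R2,o2,e2=jigfit(c,px,[(.185,.05),(.185,-.05),(-.1,-.05),(-.1,.05)],.01)
for r in((R,o,e),(R2,o2,e2)): print(*r)
d=R2[:,0]; t=o2+R2@[-.05,0]
print(ray(c,*(np.array([635,175])/7+[240,170]),.034),'tail',R2.T@(ray(c,*(np.array([635,175])/7+[240,170]),.034)[:2]-o2))
print(R2.T@(ray(c,*(np.array([520,195])/7+[240,170]),.034)[:2]-o2))
print(t,go(np.array([*t,.2]),d))
E
```

```text
[[-0.26058706 -0.96545035]
 [ 0.96545035 -0.26058706]] [0.55293636 0.0067432 ] [[-0.00086038 -0.00435463]
 [ 0.00174847 -0.00131154]
 [ 0.00120004  0.00393506]
 [-0.00208813  0.00173112]]
[[-0.26545428 -0.96412345]
 [ 0.96412345 -0.26545428]] [0.55314321 0.00679959] [[ 0.09631189  0.02213652]
 [-0.09403665 -0.02742453]
 [-0.09597223 -0.02255609]
 [ 0.09369699  0.0278441 ]]
[ 0.56983412 -0.0644833   0.034     ] tail [-0.07315618  0.00283026]
[-0.01860191 -0.00092789]
[ 0.56641593 -0.04140658] (array([-0.5499, -0.4817,  0.0012]), array([-1.100e-01,  4.000e-02,  5.588e+01]))
```

Call:
servo_tool(targets=[{"offset":[-0.03,-0.026,0],"dr":[0,0,3.2]},{"offset":[-0.06,-0.053,0],"dr":[0,0,6.5]},{"offset":[-0.09,-0.079,0],"dr":[0,0,9.7]},{"offset":[-0.12,-0.105,0],"dr":[0,0,13]},{"offset":[-0.15,-0.132,0],"dr":[0,0,16]},{"offset":[-0.18,-0.158,0],"dr":[0,0,19]},{"offset":[-0.21,-0.184,0],"dr":[0,0,22]},{"offset":[-0.24,-0.21,0],"dr":[0,0,25]},{"offset":[-0.27,-0.237,0],"dr":[0,0,28]},{"offset":[-0.3,-0.263,0],"dr":[0,0,31]},{"offset":[-0.33,-0.289,0],"dr":[0,0,34]},{"offset":[-0.36,-0.316,0],"dr":[0,0,37]},{"offset":[-0.39,-0.342,0],"dr":[0,0,40]},{"offset":[-0.42,-0.368,0],"dr":[0,0,43]},{"offset":[-0.45,-0.395,0],"dr":[0,0,46]},{"offset":[-0.48,-0.421,0],"dr":[0,0,49]},{"offset":[-0.51,-0.447,0],"dr":[0,0,52]},{"offset":[-0.53,-0.465,0],"dr":[0,0,54]},{"offset":[-0.5494,-0.4818,0],"dr":[0,0,56.2]},{"offset":[-0.5494,-0.4818,0],"dr":[0,0,56.2]}], gripper=1)

```text
time_s: 1.77
position: [0.5694, -0.0457, 0.2011]
tcp_rot: [[-0.255, 0.967, 0.003], [0.967, 0.255, -0.003], [-0.003, 0.003, -1.0]]
force: [0.2, 0.1, 0.9]
opening: 0.006
grasp_force: 0.0
```

```bash
python3 - <<'E'
from h import *
s=bot.read_state(); print(s['time_s'],s['position'],s['tcp_rot'],s['force'],s['opening'])
c=shot('wrist','w1'); print(-c['R'].T@c['t'])
d=np.array([-.2606,.9655]);n=np.array([-d[1],d[0]]);o=np.array([.5529,.0067])
for J,z in [((-.1,-.05),.01),((-.1,.05),.01),((.088,0),.028),((-.075,0),.034),((-.022,0),.044)]: print(J,proj(c,[*(o+d*J[0]+n*J[1]),z]))
E
```

```text
1.7667 [ 0.56943797 -0.04568558  0.20109829] [[-0.25484528  0.96697608  0.0033382 ]
 [ 0.96697603  0.2548542  -0.0025865 ]
 [-0.00335184  0.0025688  -0.99999108]] [0.23683048 0.0995461  0.86248199] 0.006332139252786896
[0.54875221 0.03121377 0.38448229]
(-0.1, -0.05) [358.51532091 210.69370752]
(-0.1, 0.05) [280.9713729  211.16218309]
(0.088, 0) [318.35247116  47.03823694]
(-0.075, 0) [319.51527909 197.37519187]
(-0.022, 0) [319.10622152 153.86661965]
```

View pics/w1.png

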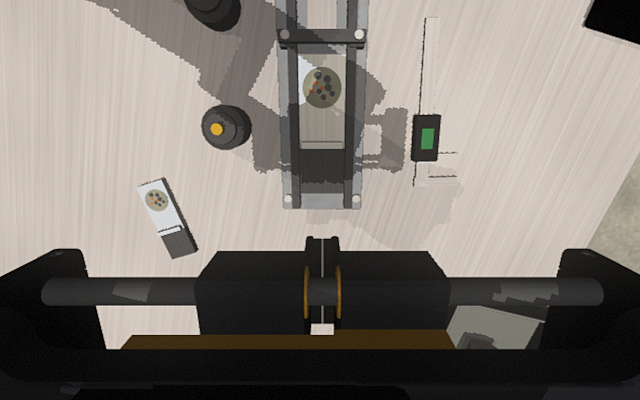

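The wrist view shows the base's rear edge corners at (283,208) and (360,208), the bridge bolts at (284,34) and (359,34), and the ridge near row 145. The jig sits about 2-3 mm to image right of the first fit. I'll enlarge to refine.

```bash
python3 - <<'E'
from h import *
a=cv2.imread('pics/w1.png')[20:220,260:385]; cv2.imwrite('pics/w1c.png',cv2.resize(a,(375,600),interpolation=cv2.INTER_CUBIC))
E
```

```text
(no output)
```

View pics/w1c.png

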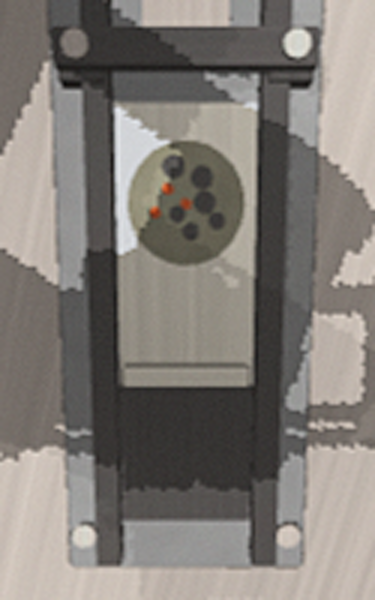

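Crop positions (divide by 3): rear corners (69,566) and (304,566), bolts (74,43) and (297,43), ridge rear-top edge at row 387, tail edge at about row 487.

```bash
python3 - <<'E'
from h import *
c=np.load('pics/w1.npz')
f=lambda u,v,z: ray(c,u/3+260,v/3+20,z)[:2]
r1,r2=f(69,566,.01),f(304,566,.01); b1,b2=f(74,43,.044),f(297,43,.044)
rm,bm=(r1+r2)/2,(b1+b2)/2
d=(bm-rm)/np.linalg.norm(bm-rm); n=np.array([-d[1],d[0]])
print('len',np.linalg.norm(bm-rm),'w',np.linalg.norm(r1-r2),np.linalg.norm(b1-b2),'d',d)
o=((rm+.1*d)+(bm-.094*d))/2; print('o',o)
J=lambda p:np.round([(p-o)@d,(p-o)@n],4)
print('ridge rear',J(f(187,387,.044)),'front',J(f(187,365,.044)),'tail',J(f(187,487,.034)),'tail low',J(f(187,487,.02)))
t=o+d*-.042; print(t,go(np.array([*t,.06]),d))
E
```

```text
len 0.19355274962456637 w 0.1007964218172666 0.07401862625849406 d [-0.2579274  0.9661643]
o [0.55547538 0.01031269]
ridge rear [-0.0195 -0.0002] front [-0.0115 -0.0002] tail [-0.0595 -0.0002] tail low [-0.0627 -0.0002]
[ 0.56630833 -0.03026621] (array([0.0127, 0.0023, 0.1408]), array([ 0.02,  0.02, -0.07]))
```

Call:
servo_tool(targets=[{"offset":[0.003,0.001,0.03],"dr":[0,0,0]},{"offset":[0.006,0.002,0.06],"dr":[0,0,0]},{"offset":[0.01,0.002,0.09],"dr":[0,0,0]},{"offset":[0.013,0.002,0.115],"dr":[0,0,0]},{"offset":[0.013,0.002,0.13],"dr":[0,0,0]},{"offset":[0.013,0.002,0.135],"dr":[0,0,0]},{"offset":[0.013,0.002,0.135],"dr":[0,0,0]},{"offset":[0.013,0.002,0.135],"dr":[0,0,0]}])

```text
time_s: 2.48
position: [0.5649, -0.0271, 0.0668]
tcp_rot: [[-0.261, 0.965, 0.0], [0.965, 0.261, 0.0], [-0.0, 0.0, -1.0]]
force: [0.6, -0.5, -0.3]
opening: 0.002
grasp_force: 0.0
```

```bash
cat >> h.py <<'E'
D=np.array([-.2579,.9662]);O=np.array([.5555,.0103])
def jig():
    s=bot.read_state(); p=np.array(s['position']); N=np.array([-D[1],D[0]]); f=np.array(s['force'])
    print('t',s['time_s'],'jig tcp',np.round([(p[:2]-O)@D,(p[:2]-O)@N,p[2]],4),'F',np.round([f[:2]@D,f[:2]@N,f[2]],1))
E
python3 - <<'E'
from h import *
jig(); print(go(np.array([*(O+D*-.042),.06]),D))
shot('wrist','w2')
E
```

```text
t 2.4833 jig tcp [-0.0386  0.0006  0.0668] F [-0.7 -0.4 -0.3]
(array([-0.0035,  0.0006,  0.0068]), array([0.02, 0.  , 0.18]))
```

View pics/w2.png

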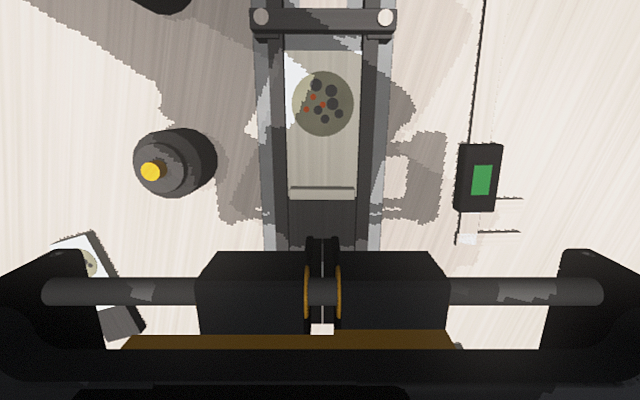

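The wrist view shows closed fingertips near (322,240), centred on the dark tail face, about 40 px behind the ridge's rear edge (row 199). I'll descend and press.

Call:
servo_tool(targets=[{"offset":[-0.003,0.0005,0.015],"dr":[0,0,0]},{"offset":[-0.003,0.0005,0.026],"dr":[0,0,0]},{"offset":[-0.003,0.0005,0.031],"dr":[0,0,0]},{"offset":[-0.003,0.0005,0.034],"dr":[0,0,0]},{"offset":[-0.003,0.0005,0.037],"dr":[0,0,0]},{"offset":[-0.003,0.0005,0.04],"dr":[0,0,0]},{"offset":[-0.003,0.0005,0.042],"dr":[0,0,0]},{"offset":[-0.003,0.0005,0.043],"dr":[0,0,0]},{"offset":[-0.003,0.0005,0.043],"dr":[0,0,0]}])

```text
time_s: 3.28
position: [0.566, -0.0304, 0.0233]
tcp_rot: [[-0.26, 0.966, -0.0], [0.966, 0.26, 0.0], [0.0, -0.0, -1.0]]
force: [0.5, 1.2, 1.2]
opening: 0.004
grasp_force: 0.0
```

```bash
python3 -c "
from h import *
jig()"
```

```text
t 3.2833 jig tcp [-0.0421  0.0003  0.0233] F [ 1.  -0.7  1.2]
```

```bash
python3 - <<'E'
from h import *
w=shot('wrist','w3')['color']; s=shot('side','s3')['color']
a=cv2.resize(w[0:270,200:440],(533,600)); b=cv2.resize(s[150:230,270:360],(267,237),interpolation=cv2.INTER_CUBIC)
im=np.zeros((600,800,3),np.uint8); im[:,:533]=a; im[:237,533:]=b
cv2.imwrite('pics/m3.png',im[:,:,::-1]); jig()
E
```

```text
t 3.3833 jig tcp [-0.0422  0.0002  0.0235] F [-0.5  0.4  0.2]
```

View pics/m3.png

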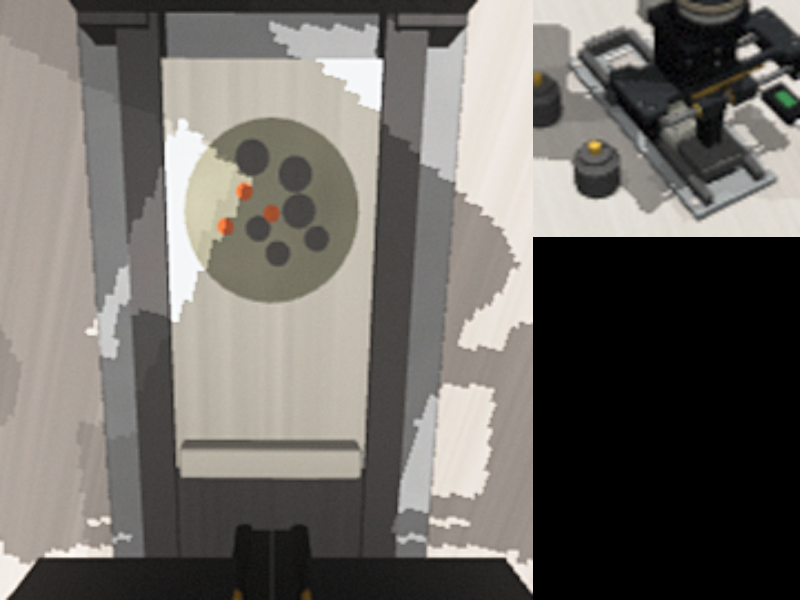

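```bash
python3 - <<'E'
from h import *
c=np.load('pics/w3.npz'); N=np.array([-D[1],D[0]])
s=bot.read_state(); p=np.array(s['position']); print(p, 'tcp px',proj(c,p), 'cam',-c['R'].T@c['t'])
f=lambda u,v,z: ray(c,u/2.222+200,v/2.222,z)[:2]
for h in (.034,.044): print('top',h,'ridge top w',np.linalg.norm(f(179,477,h)-f(361,477,h)),'rear edge x',(f(270,477,h)-O)@D,'front',(f(270,441,h)-O)@D)
for h in (.024,.034):
  print('plate w mid',h,np.linalg.norm(f(171,330,h)-f(370,330,h)),'slice diam',np.linalg.norm(f(185,210,h)-f(358,210,h)),'nose x',(f(270,58,h)-O)@D)
c1=np.load('pics/w1.npz'); g=lambda u,v,z: ray(c1,u/3+260,v/3+20,z)[:2]
for h in (.024,.034): print('before: slice',h,np.linalg.norm(g(128,203,h)-g(244,203,h)),'nose',(g(187,103,h)-O)@D)
print(s['tau'],s['joint_positions'])
E
```

```text
[ 0.56619105 -0.03047779  0.02346634] tcp px [321.88451388 238.26456251] cam [0.54556316 0.04587821 0.20693498]
top 0.034 ridge top w 0.048908153859397216 rear edge x -0.022374672324779143 front -0.0123167586957555
top 0.044 ridge top w 0.046080030014534375 rear edge x -0.018944883379870357 front -0.009468570631664829
plate w mid 0.024 0.05306914384726071 slice diam 0.04391757896849354 nose x 0.08011764543683565
plate w mid 0.034 0.05016815989942364 slice diam 0.04151685827885621 nose x 0.07775728385357523
before: slice 0.024 0.042709826306594936 nose 0.07882158580626926
before: slice 0.034 0.04152502950949222 nose 0.07724385366477096
[-1.81763065e-03 -4.34890652e+01 -9.48046178e+00  3.16748000e-02
  7.22560636e-02 -4.87335262e-05] [-1.43699767e+01  4.07140930e+01  9.80469785e+01 -1.50009267e-03
  4.12234952e+01 -2.94484399e+01]
```

The picture shows the carrier still up: its plate and ridge widths fit a top height of 34 mm. The fingertips at about (322,237) are not yet touching, so I'll keep going down slowly, watching the force.

Call:
servo_tool(targets=[{"offset":[0,0,0.002],"dr":[0,0,0]},{"offset":[0,0,0.004],"dr":[0,0,0]},{"offset":[0,0,0.005],"dr":[0,0,0]},{"offset":[0,0,0.005],"dr":[0,0,0]}])

```text
time_s: 3.72
position: [0.5658, -0.0304, 0.018]
tcp_rot: [[-0.26, 0.966, -0.001], [0.966, 0.26, 0.0], [0.0, -0.001, -1.0]]
force: [-0.1, 0.5, 0.2]
opening: 0.005
grasp_force: 0.0
```

```bash
python3 - <<'E'
from h import *
jig(); c=np.load('pics/w3.npz'); p=np.array([0.5662,-0.0305])
for z in (.0235,.034,.04,.05): print(z,proj(c,[*(p+.0095*D),z]),proj(c,[*p,z]))
E
```

```text
t 3.7167 jig tcp [-0.042   0.0005  0.018 ] F [0.5 0.  0.2]
0.0235 [321.93041888 224.59256328] [321.8889122  238.31911849]
0.034 [321.93457661 230.74706091] [321.89079478 245.11641995]
0.04 [321.93716106 234.57269691] [321.89196358 249.33650242]
0.05 [321.94185581 241.52212121] [321.89408396 256.99243321]
```

Call:
servo_tool(targets=[{"offset":[0,0,0.002],"dr":[0,0,0]},{"offset":[0,0,0.004],"dr":[0,0,0]},{"offset":[0,0,0.005],"dr":[0,0,0]},{"offset":[0,0,0.005],"dr":[0,0,0]}])

```text
time_s: 4.05
position: [0.566, -0.0304, 0.0132]
tcp_rot: [[-0.26, 0.966, -0.0], [0.966, 0.26, 0.0], [0.0, -0.0, -1.0]]
force: [1.1, -0.3, 2.0]
opening: 0.004
grasp_force: 1.0
```

```bash
python3 - <<'E'
from h import *
jig(); w=shot('wrist','w4')['color']; s=shot('side','s4')['color']
a=cv2.resize(w[130:270,240:400],(533,466)); b=cv2.resize(s[165:225,300:360],(267,267),interpolation=cv2.INTER_CUBIC)
im=np.zeros((466,800,3),np.uint8); im[:,:533]=a; im[:267,533:]=b
cv2.imwrite('pics/m4.png',im[:,:,::-1])
E
```

```text
t 4.05 jig tcp [-0.0421  0.0004  0.0132] F [-0.5 -1.   2. ]
```

View pics/m4.png

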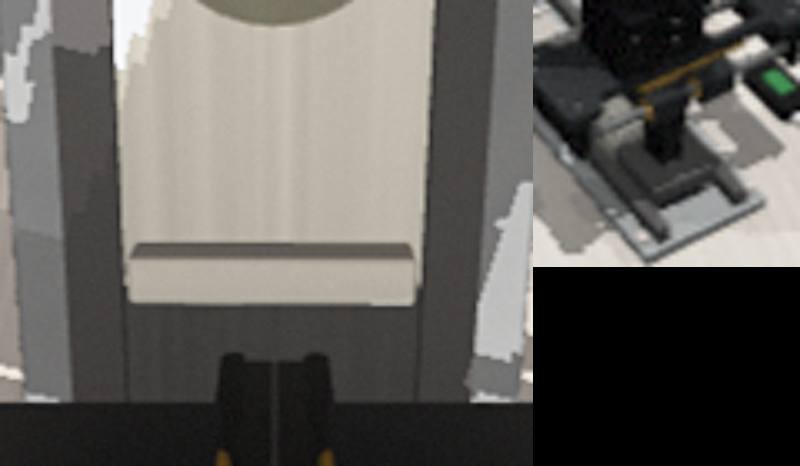

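Fingertips now touch the tail face about 50 px behind the ridge, and the plate is still raised. I'll press from here.

Call:
servo_tool(targets=[{"offset":[0,0,0.002],"dr":[0,0,0]},{"offset":[0,0,0.004],"dr":[0,0,0]},{"offset":[0,0,0.006],"dr":[0,0,0]},{"offset":[0,0,0.006],"dr":[0,0,0]}])

```text
time_s: 4.48
position: [0.5662, -0.0305, 0.0073]
tcp_rot: [[-0.26, 0.966, 0.0], [0.966, 0.26, -0.0], [-0.0, 0.0, -1.0]]
force: [-0.7, -0.7, 4.2]
opening: 0.003
grasp_force: 2.4
```

Call:
servo_tool(targets=[{"offset":[0,0,0.002],"dr":[0,0,0]},{"offset":[0,0,0.004],"dr":[0,0,0]},{"offset":[0,0,0.004],"dr":[0,0,0]}])

```text
time_s: 4.73
position: [0.5662, -0.0305, 0.0036]
tcp_rot: [[-0.26, 0.966, 0.0], [0.966, 0.26, -0.0], [-0.0, 0.0, -1.0]]
force: [-1.8, 0.1, 6.5]
opening: 0.006
grasp_force: 3.3
```

Call:
servo_tool(targets=[{"offset":[0,0,0.001],"dr":[0,0,0]},{"offset":[0,0,0.002],"dr":[0,0,0]},{"offset":[0,0,0.002],"dr":[0,0,0]}])

```text
time_s: 4.98
position: [0.5662, -0.0305, 0.0032]
tcp_rot: [[-0.26, 0.966, 0.001], [0.966, 0.26, -0.0], [-0.0, 0.0, -1.0]]
force: [-2.6, 0.3, 15.0]
opening: 0.006
grasp_force: 7.8
```

Call:
servo_tool(targets=[{"offset":[0,0,0.001],"dr":[0,0,0]},{"offset":[0,0,0.0025],"dr":[0,0,0]},{"offset":[0.003,0,0.0025],"dr":[0,0,0]},{"offset":[0.007,0,0.0025],"dr":[0,0,0]},{"offset":[0.011,0,0.0025],"dr":[0,0,0]},{"offset":[0.015,0,0.0025],"dr":[0,0,0]},{"offset":[0.02,0,0.0025],"dr":[0,0,0]},{"offset":[0.025,0,0.0025],"dr":[0,0,0]}])

```text
time_s: 5.65
position: [0.5679, -0.0125, 0.0032]
tcp_rot: [[-0.263, 0.965, 0.018], [0.965, 0.263, -0.01], [-0.014, 0.014, -1.0]]
force: [0.9, -15.6, 19.4]
opening: 0.002
grasp_force: 12.3
```

```bash
python3 - <<'E'
from h import *
jig(); print(bot.read_state()['tcp_rot'])
w=shot('wrist','w5')['color']
cv2.imwrite('pics/w5c.png',cv2.resize(w[0:270,200:440],(533,600))[:,:,::-1])
E
```

```text
t 5.65 jig tcp [-0.0252 -0.0061  0.0032] F [-15.3   3.2  19.4]
[[-0.26253321  0.96476385  0.01752233]
 [ 0.96482332  0.26272377 -0.00960122]
 [-0.01386644  0.01438531 -0.99980037]]
```

View pics/w5c.png

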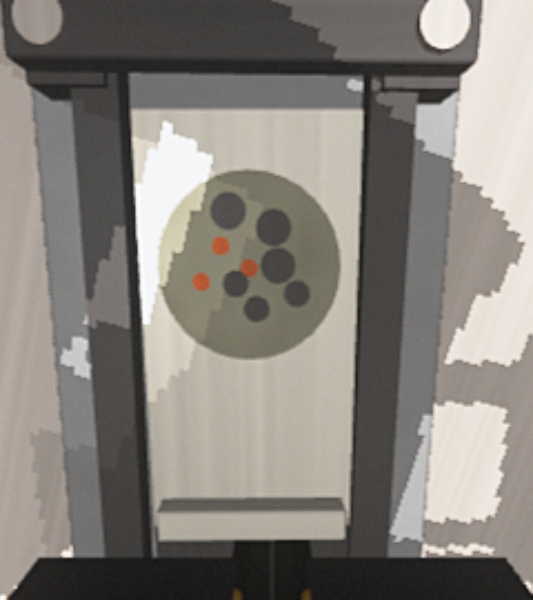

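The wrist crop shows the carrier's nose edge at row 108, the ridge at rows 498-540, and the fingertips (270,550) touching the ridge slightly right of its centre (252). I'll check height and position numerically.

```bash
python3 - <<'E'
from h import *
c=np.load('pics/w5.npz')
f=lambda u,v,z: ray(c,u/2.222+200,v/2.222,z)[:2]
for h in (.024,.029,.034): print(h,'slice',np.linalg.norm(f(159,265,h)-f(340,265,h)),'w',np.linalg.norm(f(144,330,h)-f(357,330,h)),'nose x',(f(250,108,h)-O)@D,'ridge rear',(f(252,540,h+.01)-O)@D,'ridge w',np.linalg.norm(f(158,540,h+.01)-f(345,540,h+.01)), 'bridge',(f(245,66,.028)-O)@D)
N=np.array([-D[1],D[0]])
for u,v,h in((250,108,.024),(252,540,.034),(249,265,.024),(241,20,.044)): print((f(u,v,h)-O)@N)
jig()
E
```

```text
0.024 slice 0.041515792070350145 w 0.05025721233850229 nose x 0.08258334936475523 ridge rear -0.01437016245562493 ridge w 0.04561771946656565 bridge 0.08975658067771053
0.029 slice 0.040231932474160556 w 0.04870302774702949 nose x 0.08177192003764881 ridge rear -0.012039172534881147 ridge w 0.04411400586623094 bridge 0.08975658067771053
0.034 slice 0.03894807287797097 w 0.047148843155556786 nose x 0.0809604907105424 ridge rear -0.009708182614137377 ridge w 0.04261029226589612 bridge 0.08975658067771053
-0.0008519577955174639
-0.0011261713877889267
-0.0005017819112375199
0.0004515592577712915
t 5.7 jig tcp [-0.0242 -0.006   0.0032] F [-13.8   1.5  18.4]
```

Call:
servo_tool(targets=[{"offset":[0.004,-0.001,0.0005],"dr":[0,0,0]},{"offset":[0.008,-0.002,0.001],"dr":[0,0,0]},{"offset":[0.012,-0.003,0.0015],"dr":[0,0,0]},{"offset":[0.016,-0.004,0.0015],"dr":[0,0,0]},{"offset":[0.02,-0.005,0.0015],"dr":[0,0,0]},{"offset":[0.024,-0.005,0.0015],"dr":[0,0,0]},{"offset":[0.028,-0.005,0.0015],"dr":[0,0,0]},{"offset":[0.032,-0.005,0.0015],"dr":[0,0,0]}])

```text
time_s: 6.37
position: [0.5596, 0.0163, 0.0032]
tcp_rot: [[-0.263, 0.964, 0.027], [0.965, 0.263, -0.011], [-0.017, 0.023, -1.0]]
force: [3.9, -19.1, 24.8]
opening: 0.006
grasp_force: 14.8
```

```bash
python3 -c "
from h import *
jig()"
```

```text
t 6.3667 jig tcp [ 0.0048 -0.0055  0.0032] F [-19.4   1.1  24.8]
```

Call:
servo_tool(targets=[{"offset":[0.005,-0.001,0],"dr":[0,0,0]},{"offset":[0.01,-0.002,0],"dr":[0,0,0]},{"offset":[0.015,-0.002,0],"dr":[0,0,0]},{"offset":[0.02,-0.002,0],"dr":[0,0,0]},{"offset":[0.025,-0.002,0],"dr":[0,0,0]},{"offset":[0.03,-0.002,0],"dr":[0,0,0]},{"offset":[0.035,-0.002,0],"dr":[0,0,0]}])

```text
time_s: 6.95
position: [0.551, 0.0482, 0.0032]
tcp_rot: [[-0.264, 0.964, 0.031], [0.964, 0.265, -0.012], [-0.02, 0.027, -0.999]]
force: [7.5, -25.9, 23.6]
opening: 0.007
grasp_force: 16.3
```

```bash
python3 -c "
from h import *
jig()"
```

```text
t 6.95 jig tcp [ 0.0378 -0.0054  0.0032] F [-26.9  -0.5  23.6]
```

Call:
servo_tool(targets=[{"offset":[0.004,0,0],"dr":[0,0,0]},{"offset":[0.008,0,0],"dr":[0,0,0]},{"offset":[0.012,0,0],"dr":[0,0,0]},{"offset":[0.016,0,0],"dr":[0,0,0]},{"offset":[0.02,0,0],"dr":[0,0,0]}])

```text
time_s: 7.37
position: [0.5455, 0.0682, 0.0032]
tcp_rot: [[-0.264, 0.964, 0.031], [0.964, 0.265, -0.011], [-0.018, 0.027, -0.999]]
force: [7.4, -26.6, 25.3]
opening: 0.01
grasp_force: 16.6
```

```bash
python3 -c "
from h import *
jig()"
```

```text
t 7.3667 jig tcp [ 0.0585 -0.0053  0.0032] F [-27.6  -0.3  25.3]
```

~6 mm to go.

Call:
servo_tool(targets=[{"offset":[0.002,0,0],"dr":[0,0,0]},{"offset":[0.004,0,0],"dr":[0,0,0]},{"offset":[0.006,0,0],"dr":[0,0,0]},{"offset":[0.007,0,0],"dr":[0,0,0]},{"offset":[0.007,0,0],"dr":[0,0,0]}])

```text
time_s: 7.78
position: [0.5442, 0.0729, 0.0032]
tcp_rot: [[-0.266, 0.963, 0.031], [0.964, 0.267, -0.013], [-0.021, 0.027, -0.999]]
force: [8.7, -35.0, 24.4]
opening: 0.003
grasp_force: 20.9
```

```bash
python3 -c "
from h import *
jig()"
```

```text
t 7.7833 jig tcp [ 0.0634 -0.0053  0.0032] F [-36.    0.7  24.4]
```

Call:
servo_tool(targets=[{"offset":[0.001,0,0],"dr":[0,0,0]},{"offset":[0.002,0,0],"dr":[0,0,0]},{"offset":[0.002,0,0],"dr":[0,0,0]}])

```text
time_s: 8.03
position: [0.5442, 0.0731, 0.0032]
tcp_rot: [[-0.267, 0.963, 0.032], [0.963, 0.268, -0.015], [-0.023, 0.026, -0.999]]
force: [8.6, -42.4, 23.0]
opening: 0.004
grasp_force: 24.3
```

```bash
python3 -c "
from h import *
jig()"
```

```text
t 8.0333 jig tcp [ 0.0636 -0.0053  0.0032] F [-43.2   2.6  23. ]
```

Call:
servo_tool(targets=[{"offset":[-0.003,0.002,0],"dr":[0,0,0]},{"offset":[-0.006,0.004,-0.001],"dr":[0,0,0]},{"offset":[-0.008,0.006,-0.002],"dr":[0,0,0]},{"offset":[-0.008,0.007,-0.003],"dr":[0,0,0]},{"offset":[-0.008,0.007,-0.003],"dr":[0,0,0]}])

```text
time_s: 8.45
position: [0.5438, 0.0729, 0.0032]
tcp_rot: [[-0.264, 0.964, 0.014], [0.964, 0.264, -0.008], [-0.011, 0.011, -1.0]]
force: [1.9, -20.7, 14.3]
opening: 0.009
grasp_force: 16.0
```

```bash
python3 -c "
from h import *
jig()"
```

```text
t 8.45 jig tcp [ 0.0635 -0.0049  0.0032] F [-20.5   3.5  14.3]
```

Call:
servo_tool(targets=[{"offset":[-0.002,0,-0.0005],"dr":[0,0,0]},{"offset":[-0.004,0,-0.0012],"dr":[0,0,0]},{"offset":[-0.006,0,-0.002],"dr":[0,0,0]},{"offset":[-0.006,0,-0.002],"dr":[0,0,0]}])

```text
time_s: 8.78
position: [0.5412, 0.0718, 0.0032]
tcp_rot: [[-0.26, 0.966, 0.006], [0.966, 0.26, -0.001], [-0.003, 0.005, -1.0]]
force: [3.4, -4.8, 6.2]
opening: 0.007
grasp_force: 3.4
```

```bash
python3 -c "
from h import *
jig()"
```

```text
t 8.7833 jig tcp [ 0.0631 -0.002   0.0032] F [-5.5 -2.1  6.2]
```

Lightly loaded now; lift clear.

Call:
servo_tool(targets=[{"offset":[-0.001,0,-0.003],"dr":[0,0,0]},{"offset":[-0.002,0,-0.006],"dr":[0,0,0]},{"offset":[-0.004,0,-0.012],"dr":[0,0,0]},{"offset":[-0.006,0,-0.025],"dr":[0,0,0]},{"offset":[-0.01,0,-0.05],"dr":[0,0,0]},{"offset":[-0.02,0,-0.08],"dr":[0,0,0]},{"offset":[-0.03,0,-0.11],"dr":[0,0,0]},{"offset":[-0.04,0,-0.14],"dr":[0,0,0]},{"offset":[-0.05,0,-0.16],"dr":[0,0,0]},{"offset":[-0.05,0,-0.16],"dr":[0,0,0]},{"offset":[-0.05,0,-0.16],"dr":[0,0,0]}])

```text
time_s: 9.7
position: [0.5508, 0.0248, 0.1633]
tcp_rot: [[-0.26, 0.966, 0.001], [0.966, 0.26, 0.0], [0.0, 0.001, -1.0]]
force: [-0.6, -0.2, -0.6]
opening: 0.007
grasp_force: 0.0
```

```bash
python3 - <<'E'
from h import *
jig(); w=shot('wrist','w6')['color']; s=shot('side','s6')['color']
a=cv2.resize(w[0:240,220:420],(500,600),interpolation=cv2.INTER_CUBIC); b=cv2.resize(s[150:230,270:360],(300,267),interpolation=cv2.INTER_CUBIC)
im=np.zeros((600,800,3),np.uint8); im[:,:500]=a; im[:267,500:]=b
cv2.imwrite('pics/m6.png',im[:,:,::-1])
c=np.load('pics/w6.npz'); N=np.array([-D[1],D[0]])
for n,x,z in [('bridge',.088,.028),('bridge top',.088,.040),('ridge front',.082,.034),('ridge rear',.074,.034),('tail',.021,.024),('pad end up',.015,.02)]:
  print(n,(proj(c,[*(O+D*x),z])-[220,0])*2.5)
E
```

```text
t 9.7 jig tcp [0.0152 0.0008 0.1633] F [-0.   0.6 -0.6]
bridge [256.49935875 293.59026703]
bridge top [256.59519802 294.21405959]
ridge front [256.50267028 309.61365492]
ridge rear [256.44518069 330.29320411]
tail [256.02571885 454.4977554 ]
pad end up [255.96624237 465.83842212]
```

View pics/m6.png

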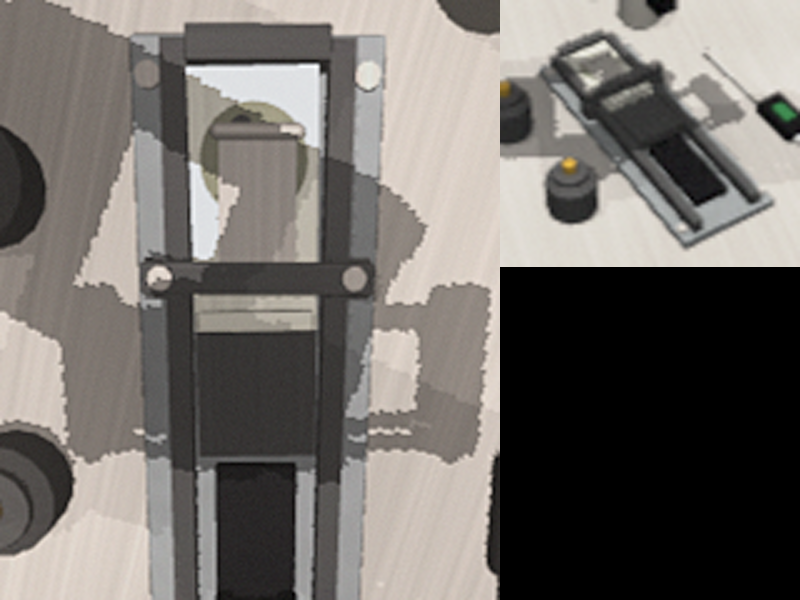

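The final view shows ridge edges at rows 310 and 331, tail at 456 and pad edge at 463. These match the home prediction (310, 330, 454, 466). I'll check the pad height, then hand in.

```bash
python3 - <<'E'
from h import *
c=np.load('pics/w6.npz'); N=np.array([-D[1],D[0]])
for z in (.01,.02): print(z,[((proj(c,[*(O+D*.0+N*y),z])-[220,0])*2.5).round(1) for y in(.018,-.018)],(proj(c,[*(O+D*.015),z])[1]*2.5))
f=lambda u,v,z: ray(c,u/2.5+220,v/2.5,z)[:2]
print('nose',(f(255,65,.024)-O)@D,'stop top',(f(255,62,.03)-O)@D)
g=cv2.cvtColor(c['color'],cv2.COLOR_RGB2GRAY); r=round(500/2.5); print(g[r,295:350])
print(ticket.hand_in())
E
```

```text
0.01 [array([216.5, 492.5]), array([295.2, 492.7])] 460.6195126617781
0.02 [array([215.4, 498.6]), array([296.3, 498.7])] 465.8384221209984
nose 0.17058516458171033 stop top 0.1701476498548623
[ 86  89  57  88 149 159 155 157 159 161 145  77  30  42  38  42  38  44
  41  43  41  40  44  38  42  38  36  43  39  39  41  40  40  39  42  40
  41  39  41  39  42  37  20 122 168 161 159 158 163 168 130  57  71  89
  87]
the job is handed in; nothing more can be done
None
```

The carrier is home: its nose measures 170.6 mm along the jig against the stop face at 171 mm. The tail is clear of the ejector pad, and the job is handed in at about 9.8 s; the last picture was too coarse to confirm that the pad had sprung up, and I did not re-measure the bystanders.

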